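# Hold the bag clip gaping around the edge of the pantry card

### The arm

A 6-joint arm with a two-finger parallel gripper is mounted at the origin on the work surface. World frame = base frame: x ahead of the robot, y to its left, z up, the work surface at z = 0. Lengths are in m, angles in degrees, forces in N, time in s.
With the tool pointing down it reaches from about 0.375 to 0.75 m from the base axis. Payload 9 kg.
Tool frame: the origin (TCP) lies where the fingers leave the gripper's body, on its centre line; the fingertips stand 73 mm ahead of it and the grasp point (between the pads) lies 54 mm ahead of it (robot.tip_reach is the distance from the TCP to the fingertips, in m); z points along the fingers, y is the direction in which the jaws open and shut (so a half turn about z gives the same grasp; the last joint's range is limited). The gripper opens to 85 mm and grips with 20 to 120 N. Pads are 22 mm wide; open, the fingers measure 114 mm over their backs; the gripper's body (76 mm by 85 mm) begins 54 mm behind the grasp point. The pads swing forward as they close: fully open they stand 13 mm farther back than shut.
Start: joints at [60.407, 5.964, 5.575, 89.605, 0, 77.527], TCP at [0.177, 0.573, 0.304] pointing down, gripper open.
Joint ranges: [-171.21, 171.21], [-48.23, 106.86], [-62.78, 66.21], [-105.2, 120.99], [-86.42, 89.51], [-180, 180]. Speed limits (degrees/s): [127.2, 127.2, 147.25, 180, 180, 180].

### API

Orientations are given as [roll, pitch, yaw] about the fixed x, y, z axes, in that order (R = Rz(yaw) Ry(pitch) Rx(roll)).
In Python, from plant import robot gives the robot as it stands. Calls block until the motion is done:
- robot.move_pose(position, orientation): joint-space move of the TCP to a pose.
- robot.line_to(position, vel=0.15, rotation=None, guard=None): straight line of the TCP; rotation=None keeps the orientation; vel is the mean speed in m/s. With guard (N) it stops when the force on the tool has changed by that much, and returns True; else False.
- robot.goto_joints(angles): joint-space move.
- robot.set_gripper(opening): finger opening in m; the grip force is fixed at half the most; returns when the fingers have stopped.
- robot.pause(seconds).
- robot.ik(position, orientation): joint angles nearest the present ones, or None.
- robot.observe(): the state.
- robot.grab_frame(name): name is "scene" or "top"; returns the picture (400x640x3 uint8, blue, green, red); there is no depth.
- robot.get_calibration(name): a dict with "vertical_fov" (degrees; the focal length in pixels is half the picture's height over the tangent of half this angle, whatever the lens; pixels are square), "cx", "cy" (the principal point, pixels), "rvec" (rotation vector, rad) and "tvec" (3), from world to camera coordinates, as OpenCV has them. Camera axes: x right, y down, z forward; pixel columns grow to the right and rows downward; lengths in m; the calibration is good to about 2 mm. A picture is of the moment at which its call begins. get_calibration takes no time and is no camera call.
A pose or a line that the arm cannot do raises robot.IKError and nothing moves.
- robot.job_done(): hands the job in, once; it reports no verdict.
The state is a dict: "time": time; "q": joint angles; "qvel": joint speeds; "joint_torque": joint torques, N m; "tool_pos": TCP position; "tcp_rot": TCP orientation; "ft_force": force on the tool from outside, world axes, zero at the start; "torque": the same for the moment, N m; "gripper_width": finger opening in m.
Only numpy, scipy, OpenCV 4.12 (cv2) and the standard library are available. Lean on these libraries where they do the work, as an engineer would, in place of code of your own. Each camera call takes 0.05 s, during which the arm holds its last target. There are 200 camera calls.

### The job

Take the big orange bag clip, squeeze its handles so the jaws spread about a finger's width (15 mm or more at the tips), and hold it up level, gaping around the pantry stock card's upright edge nearer to you, so that I can slip a note in: the edge about 2 cm inside the jaws, near the middle of the card's height, neither jaw touching it. Be gentle: the card stands loosely in its block, so do not push, shift or tip it, and leave the other things where they are. Finish while still holding the clip open there: do not let it close, put it down or let go.

Things in the scene. Friction and masses are not known exactly. Their poses are not given: they have to be found in the camera images.
- clip: Orange plastic spring bag clip, 115 mm long, 26 mm high lying on its side, pivot upright, 65 g: two mirrored levers on a steel coil. This is lever a, left (+y) of the middle; origin on the pivot axis at the underside, x to the jaw tips (x = 55 mm; handle ends x = -60 mm), z up; its gripping face is y = 0. Shut, the handles splay: 42 mm over their outer faces at the pads, 49 mm at the ends.
- clip_jaw (a joint): Opening angle, rad: 0 shut, 0.55 full. Lever b turns by it from lever a, so the middle line turns by half of it. The tips part 54 mm per rad. Squeezing the pads opens it, from about 5 N a side; 26 mm over the outer faces at the pads gives 0.36 rad (19 mm between the tips, handles parallel) at about 9 N. It springs shut when released.
- clip_tip_a (a point): Tip of jaw a (left one), on its gripping face, 1 mm from the end, mid-height (13 mm above the clip's underside).
- clip_tip_b (a point): The same point on jaw b (right one). Shut, both tip points coincide; open, the mouth lies between them, narrowing for 35 mm back to the throat. The coil begins 48 mm behind the tips.
- clip_pad_a (a point): Where to squeeze lever a: middle of the outer face of its handle, 42 mm behind the pivot, 13 mm above the underside. The handle is flat there, with white ribs, 26 mm high.
- clip_pad_b (a point): The same on lever b.
- card_stand: Pantry stock card: stiff white card, 120 mm long, 2.5 mm thick, green head band, grey lines, upright in a brown block (104 x 58 mm, 24 mm high); top at 112 mm. Loose, about 130 to 220 g: touching it with over 3 N or shifting it 10 mm spoils the job. Origin under the block's middle; x along the card from the edge nearer the robot to the far one, y across it.
- card_edge (a point): Mid-height point (67 mm above the shelf) of the card's upright edge nearer to the robot, in the middle of its thickness; axes as those of card_stand: x points from the edge into the card, y across it, z up. The edge overhangs the block by 8 mm.
- canister: Bystander: aluminium canister with screw-top lid, 94 mm across, 140 mm high. Origin at its foot.
- ramekins: Bystander: three nested ramekins, 92 mm across, 78 mm high. Origin at the foot.
- infuser: Bystander: steel tea infuser ball in its drip dish, 68 mm across, 66 mm high. Origin at the foot.
- spatula: Bystander: blue silicone spatula, 250 mm long, lying beyond the card. Origin near its middle, underside.
- honey: Bystander: amber honey jar, 68 mm across, 105 mm high. Origin at the foot.
Mind the look-alikes: they are no part of the job. There is more than one size of the clip; the job needs the largest.

How it is judged (in metres and radians):
On the way, in this order (a step that is already met when the one before it is completed fails the run):
1. the clip is lifted off the shelf with its jaws spread at least 12 mm at the tips (distance between clip_tip_a and clip_tip_b above 0.012 m and height (world z) of clip above 0.03 m), for 0.2 s.
2. the spread jaws stand around the near edge of the card (all of step 1 and y of clip_tip_a in the frame of card_edge above 0.003 m and y of clip_tip_b in the frame of card_edge below -0.003 m and x of clip_tip_a in the frame of card_edge between 0.01 and 0.04 m and z of clip_tip_a in the frame of card_edge between -0.035 and 0.035 m and x of clip_tip_b in the frame of card_edge between 0.01 and 0.04 m and z of clip_tip_b in the frame of card_edge between -0.035 and 0.035 m), for 0.3 s.
At the end, for the whole second after the job is handed in: Fingers still squeeze the clip, at rest and level (17 deg), over 30 mm up; tips 12 mm or more apart, either side of the card, 3 mm or more off its mid-plane, 10-40 mm past the near edge, within 35 mm of mid-height; card and block untouched, upright, within 10 mm of the start (all of step 2 and angle between clip's own z axis and vertical below 0.3 rad and contact force between the fingers and clip above 3 N and contact force between clip and card_stand below 0.3 N and linear speed of clip below 0.03 m/s and distance of card_stand from where it was at the start of the episode below 0.01 m and angle between card_stand's own z axis and vertical below 0.05 rad); the arm keeps its last pose, push and grip.
It fails at once if the clip presses on the card or its block with more than 3 N (contact force between clip and card_stand above 3 N).
It fails at once if the arm or fingers press on the card or its block with more than 3 N (contact force between any of the fingers, the arm and card_stand above 3 N).
It fails at once if the card is shifted by more than 10 mm or tipped (distance of card_stand from where it was at the start of the episode above 0.01 m or angle between card_stand's own z axis and vertical above 0.15 rad).
It fails at once if another thing on the shelf is moved by more than 20 mm (distance of any of canister, ramekins, infuser, spatula, honey from where it was at the start of the episode above 0.02 m).
It also fails if it takes over 42 s, if anything falls off the work surface, if the arm or the gripper's body presses on something with over 40 N, if the wrist force passes 120 N, or if a joint passes its speed limit or range.

## Working session

There is one attempt and no reset: what is moved stays moved. The work goes in short steps, each a Python script; the robot and the scene stay as the last script left them, time stands still between calls to the robot, and variables do not carry over. Pictures are saved under pics/ and viewed, about 8 in all and at most 12, crops included, and the job is handed in when it is done.

```bash
ls; mkdir -p pics
python3 - <<'E'
from plant import robot
import cv2
for n in("scene","top"):
    cv2.imwrite(f"pics/{n}0.png",robot.grab_frame(n)); print(n,robot.get_calibration(n))
print(robot.observe())
E
```

```text
pics
scene {'vertical_fov': 48.6715935017464, 'cx': 316.4150695173379, 'cy': 200.06870203692566, 'rvec': array([ 1.46459021,  2.2899115 , -0.72997795]), 'tvec': array([ 0.18223888, -0.46221166,  1.8015987 ])}
top {'vertical_fov': 50.96545517977238, 'cx': 311.2534599316967, 'cy': 197.36314860364118, 'rvec': array([ 2.11808355, -2.14745434,  0.1727557 ]), 'tvec': array([0.09693057, 0.62004544, 1.08808046])}
{'time': 0.1, 'q': array([6.04059302e+01, 5.99498801e+00, 5.53223894e+00, 8.96057482e+01,
       1.07766230e-03, 7.75262539e+01]), 'qvel': array([ 0.13278434, -0.06137756,  0.00590995,  0.06153924, -0.00317154,
       -0.11629507]), 'joint_torque': array([ 4.83600932e-03, -5.58199990e+01,  5.04724860e+01,  1.29394111e-02,
       -3.31831661e-04,  1.68775057e-05]), 'tool_pos': array([0.17650984, 0.57322406, 0.30320913]), 'tcp_rot': array([-1.79933352e+02, -1.58471022e-02,  1.62879666e+02]), 'ft_force': array([ 0.38545183, -0.77243346, -0.01606161]), 'torque': array([-0.05804825, -0.0075362 ,  0.04897166]), 'gripper_width': 0.08577777717782571}
```

View pics/scene0.png

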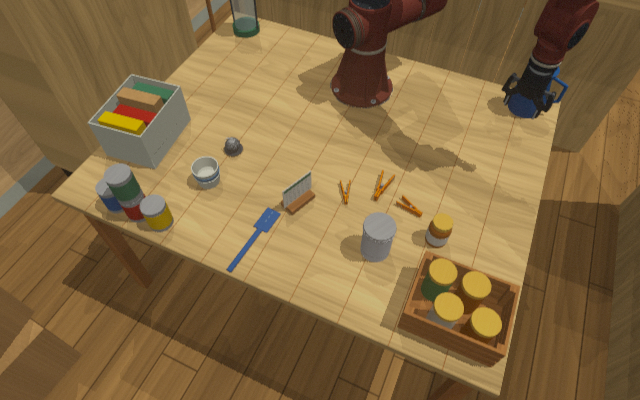

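View pics/top0.png

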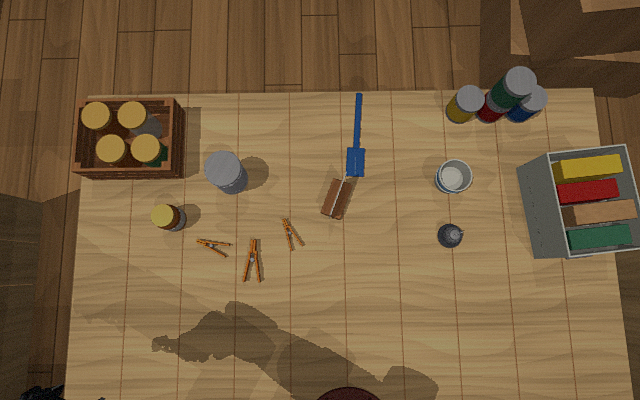

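Top view: three orange clips, at (213,246), (253,260) and (291,234). The middle one looks longest (about 43 px, against about 33). The card block is at (337,198). I'll check with an enlarged crop.

```bash
cat > h.py <<'E'
import numpy as np, cv2
from plant import robot
def cam(n):
    c=robot.get_calibration(n); f=200/np.tan(np.radians(c['vertical_fov']/2))
    return np.array([[f,0,c['cx']],[0,f,c['cy']],[0,0,1]]),np.array(c['rvec'],float),np.array(c['tvec'],float)
def w(n,u,v,z):
    K,r,t=cam(n); R=cv2.Rodrigues(r)[0]
    d=R.T@np.linalg.inv(K)@[u,v,1]; o=-R.T@t
    return o+d*(z-o[2])/d[2]
def px(n,P):
    K,r,t=cam(n); return cv2.projectPoints(np.array(P,float).reshape(-1,3),r,t,K,None)[0][:,0]
def crop(n,x,y,wd,ht,s,fn):
    im=robot.grab_frame(n)[y:y+ht,x:x+wd]
    cv2.imwrite(fn,cv2.resize(im,None,fx=s,fy=s,interpolation=cv2.INTER_CUBIC))
E
python3 - <<'E'
from h import *
crop("top",190,165,180,125,4,"pics/c1.png")
crop("scene",270,160,160,70,5,"pics/c2.png")
for p in[(213,246),(253,260),(291,234),(337,198)]: print(p,w("top",*p,0.02))
E
```

```text
(213, 246) [0.49520164 0.35984037 0.02      ]
(253, 260) [0.45572364 0.24965297 0.02      ]
(291, 234) [0.52516097 0.14561844 0.02      ]
(337, 198) [0.62382996 0.01663972 0.02      ]
```

View pics/c1.png

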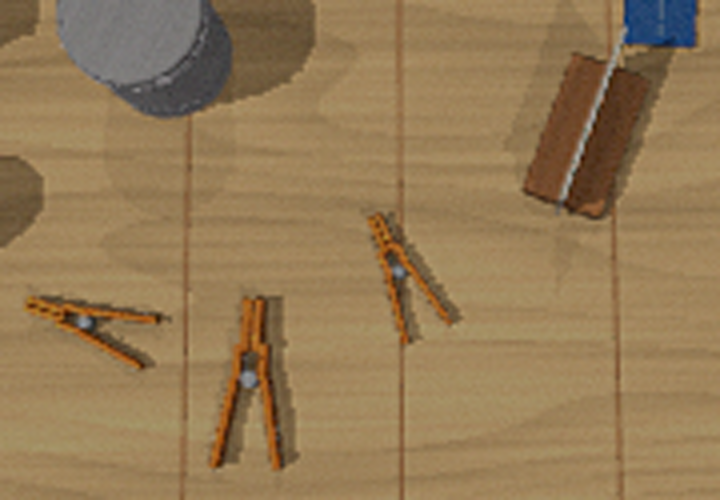

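View pics/c2.png

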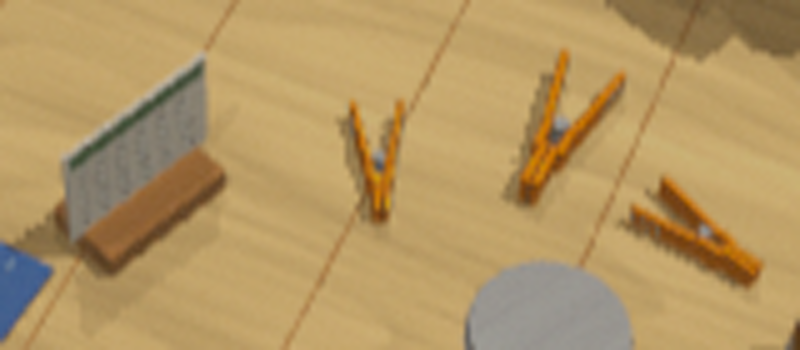

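The middle clip at (253,260) is the largest: about 43 px long against about 33 for the other two. Its tips point away from the robot. Next I'll measure it and the card.

Run:
```python
from h import *
f=lambda x,y:(190+x/4-.4,165+y/4-.4)
g=lambda x,y:(270+x/5-.4,160+y/5-.4)
for k,p in dict(tip=(255,298),piv=(249,379),ha=(216,465),hb=(279,465)).items(): print(k,w("top",*f(*p),.026))
for k,p in dict(tip=(532,180),ha=(566,52),hb=(622,76)).items(): print(k,'scene',w("scene",*g(*p),.026))
print('card top near/far scene',w("scene",*g(205,57),.112),w("scene",*g(65,160),.112))
print('card top near/far top',w("top",*f(562,205),.112),w("top",*f(627,27),.112))
print('block top corners',[w("top",*f(*p),.024).round(4) for p in[(524,190),(573,54),(648,75),(603,212)]])
print(robot.tip_reach, robot.observe()['time'])
```

```text
tip [0.51215736 0.24838374 0.026     ]
piv [0.45739268 0.2519369  0.026     ]
ha [0.40041937 0.2735804  0.026     ]
hb [0.3998616  0.23116268 0.026     ]
tip scene [0.5088146  0.25024539 0.026     ]
ha scene [0.39725783 0.23360396 0.026     ]
hb scene [0.40114862 0.27532641 0.026     ]
card top near/far scene [0.56755306 0.04155965 0.112     ] [ 0.67692489 -0.00176281  0.112     ]
card top near/far top [0.56273195 0.04073958 0.112     ] [ 0.67842997 -0.00385629  0.112     ]
block top corners [array([0.5843, 0.0632, 0.024 ]), array([0.6799, 0.0272, 0.024 ]), array([ 0.6641, -0.0249,  0.024 ]), array([0.5682, 0.0089, 0.024 ])]
0.0726 0.2
```

Both cameras agree: the clip is 115 mm long, which confirms it is the big one, with yaw about -2°. The card's near edge is at about (0.566, 0.040) with yaw about -21°. Moving to grasp.

Run:
```python
from h import *
o=[180,0,178]; g=[.4150,.2520]
robot.move_pose(g+[.16],o)
print(robot.line_to(g+[.0745],vel=.1,guard=15))
s=robot.observe();print(s['tool_pos'],s['ft_force'],s['time'])
robot.set_gripper(.026)
s=robot.observe();print(s['gripper_width'],s['ft_force'],s['time'])
robot.line_to(g+[.13],vel=.06)
robot.pause(.3)
s=robot.observe();print(s['gripper_width'],s['tool_pos'],s['tcp_rot'],s['time'])
crop("top",200,200,110,100,4,"pics/c3.png")
crop("scene",340,120,100,90,5,"pics/c4.png")
a=cv2.imread("pics/c3.png");b=cv2.imread("pics/c4.png");h=400
cv2.imwrite("pics/c34.png",np.hstack([cv2.resize(a,(400,364)),cv2.resize(b,(400,364))]))
```

```text
False
[0.41545325 0.2521476  0.07518081] [-0.06118181  0.27414954  0.11443512] 2.775
0.026557172381612017 [-1.2867127   1.51162564  6.79325977] 3.375
0.02580016855306857 [0.41488451 0.25197731 0.12978319] [-1.79993234e+02 -1.92197548e-02  1.78002695e+02] 4.75
```

View pics/c34.png

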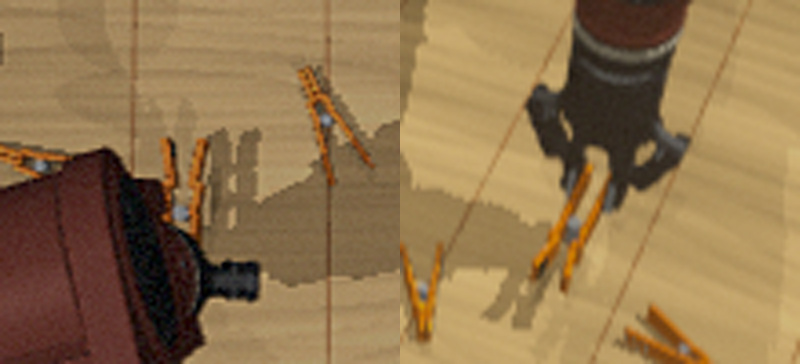

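The clip is up, gripped and gaping: tips at (168,140) and (200,140) in the left half, (537,275) and (566,288) in the right half. I'll check tip position, then move to a pose in front of the card edge.

Run:
```python
from h import *
for n,ps in(("top",[(246,238),(255,238)]),("scene",[(373.8,187.6),(381.1,190.8)])):
    for p in ps: print(n,w(n,*p,.081))
y=-20.8; d=np.array([np.cos(np.radians(y)),np.sin(np.radians(y))])
e=np.array([.566,.040]); p=e-d*(.075+.062)
o=[180,0,180+y]
robot.line_to([.415,.252,.17],vel=.1)
robot.line_to([*p,.17],vel=.12,rotation=o)
robot.line_to([*p,.1290],vel=.1); robot.pause(.4)
s=robot.observe();print(s['gripper_width'],s['tool_pos'],s['tcp_rot'],s['time'])
crop("top",265,165,100,100,4,"pics/a.png");crop("scene",270,140,100,100,4,"pics/b.png")
cv2.imwrite("pics/c5.png",np.hstack([cv2.imread("pics/a.png"),cv2.imread("pics/b.png")]))
```

```text
top [0.51149121 0.25975132 0.081     ]
top [0.51116975 0.23628232 0.081     ]
scene [0.52220395 0.24144592 0.081     ]
scene [0.5244152  0.26680291 0.081     ]
0.026257723245153165 [0.43811575 0.08863226 0.12931384] [1.79992556e+02 2.93347008e-02 1.59203119e+02] 7.8833
```

View pics/c5.png

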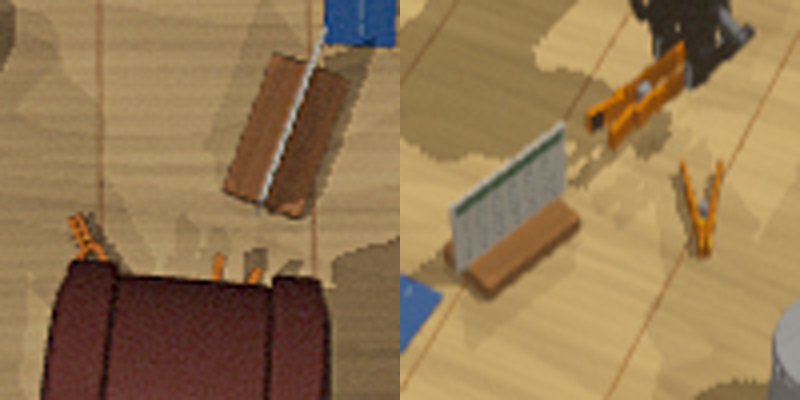

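The clip is level in front of the card edge: scene crop tips at (592,120) and (611,138), card's near edge at x≈565. I'll overlay the model's predictions to check them.

```bash
cat >> h.py <<'E'
yaw=-20.8; e=np.array([.566,.040])
def overlay(fn,boxes,s=8):
    T=robot.observe()['tool_pos']; a=np.radians(yaw); d=np.array([np.cos(a),np.sin(a)]); n=np.array([-d[1],d[0]])
    zb=T[2]-.0745; ims=[]
    for nm,(x,y,wd,ht) in boxes.items():
        im=cv2.resize(robot.grab_frame(nm)[y:y+ht,x:x+wd],None,fx=s,fy=s,interpolation=cv2.INTER_CUBIC)
        L=[([*(T[:2]+d*.097+n*.0095*k),zb],[*(T[:2]+d*.097+n*.0095*k),zb+.026],(255,0,255)) for k in(-1,1)]
        L+=[([*e,.03],[*e,.112],(255,255,0)),([*e,.112],[*(e+d*.12),.112],(0,0,255))]
        for A,B,c in L:
            q=((px(nm,[A,B])-[x,y]+.5)*s).astype(int)
            cv2.line(im,tuple(map(int,q[0])),tuple(map(int,q[1])),c,1)
        ims.append(im)
    cv2.imwrite(fn,np.hstack(ims))
E
python3 - <<'E'
from h import *
overlay("pics/c6.png",{"top":(312,195,40,50),"scene":(300,155,60,50)})
E
```

```text
(no output)
```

View pics/c6.png

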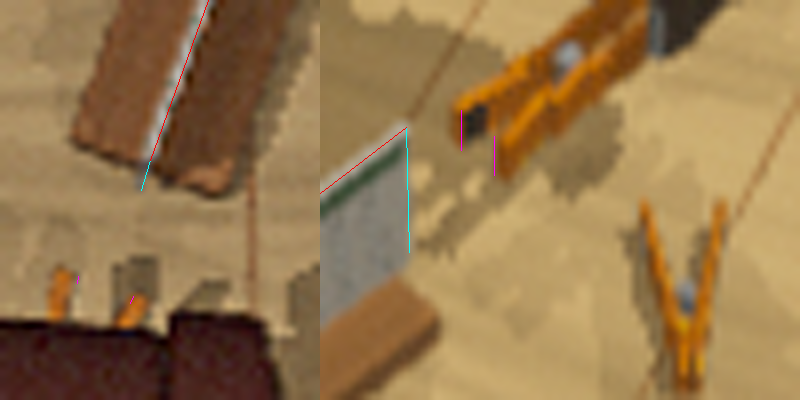

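Overlay agrees to about 1–2 mm. In the top view the clip sits about 1 mm further to +y than the card line. I'll shift it 0.7 mm back, advance until the tips just pass the edge, and look.

Run:
```python
from h import *
a=np.radians(yaw); d=np.array([np.cos(a),np.sin(a)]); n=np.array([-d[1],d[0]])
p=e-d*(.075+.018)-n*.0007
print(robot.line_to([*p,.1290],vel=.05,guard=5)); robot.pause(.3)
s=robot.observe();print(s['gripper_width'],s['tool_pos'],s['time'])
overlay("pics/c7.png",{"top":(312,195,40,50),"scene":(290,155,60,50)})
```

```text
False
0.026285670700461467 [0.47874006 0.0724303  0.12906296] 9.4167
```

View pics/c7.png

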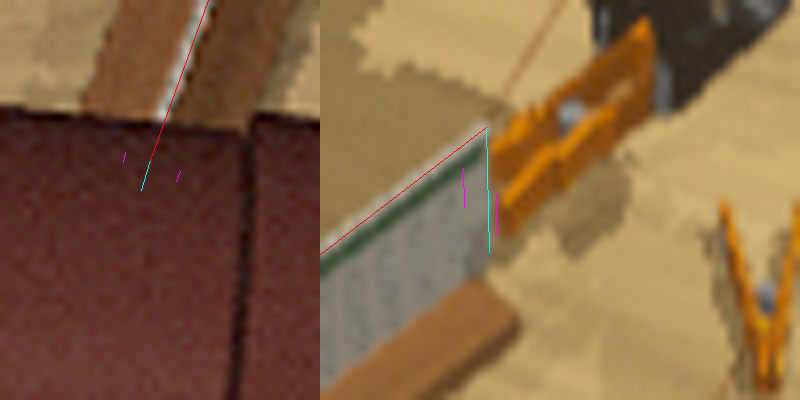

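As predicted: jaw a's inner edge is at (497,205) on the near side of the card, and jaw b is hidden behind it. Advancing the last 18 mm slowly with a light guard.

Run:
```python
from h import *
a=np.radians(yaw); d=np.array([np.cos(a),np.sin(a)]); n=np.array([-d[1],d[0]])
p=e-d*.075-n*.0007
print(robot.line_to([*p,.1290],vel=.02,guard=1.5)); robot.pause(.5)
s=robot.observe();print(s['gripper_width'],s['tool_pos'],p,s['ft_force'],s['time'])
overlay("pics/c8.png",{"top":(312,195,40,50),"scene":(285,155,60,50)})
```

```text
False
0.026611743987875164 [0.49563415 0.06601487 0.12902735] [0.4956395  0.06597864] [-0.62495875  0.79551713 -0.16220238] 11.0667
```

View pics/c8.png

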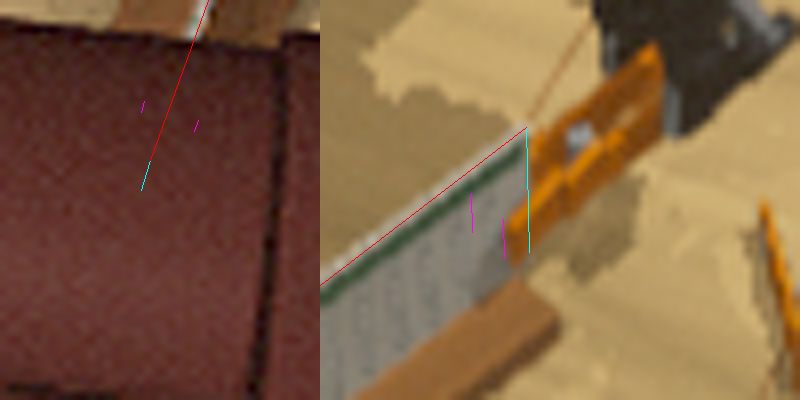

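Jaw a's tip, at (508,220), is about 20 mm past the edge (527) and clear of the card. The card hasn't moved and there is no sign of contact force. Handing in.

Run:
```python
from plant import robot
robot.job_done(); s=robot.observe(); print(s['time'],s['gripper_width'],s['ft_force'])
```

```text
the job is handed in; nothing more can be done
the job is handed in; nothing more can be done
```

The job is handed in: the arm is still holding the big clip open and level around the card's near edge. I took the middle of the three clips, which measured about 115 mm long from both cameras, and squeezed its handles to 26 mm. I then lifted it and slid it in along the card's own direction.

**Last checks, at 11.1 s of the 42 s allowed:**
- **Opening:** the grip reads 26.6 mm, which should give a gap of about 18–19 mm at the tips.
- **Position:** the tips are about 20 mm past the edge, near mid-height. Jaw a is seen on the near side of the card, within about 2 mm of where I predicted it.
- **Card:** it showed no movement between pictures. The force on the tool stayed under about 1 N, and the 1.5 N contact guard did not trip.

**Not confirmed:** jaw b was hidden behind the card and the arm in the final pictures. Its clearance, about 3–4 mm at the edge, is worked out from the geometry and the earlier views. The state query after hand-in returned nothing, so nothing was checked after that.

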